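# Show the belt case's finished sides to the inspection camera

### The arm

A 6-joint arm with a two-finger parallel gripper is mounted at the origin on the work surface. World frame = base frame: x ahead of the robot, y to its left, z up, the work surface at z = 0. Lengths are in m, angles in degrees, forces in N, time in s.
With the tool pointing down it reaches from about 0.35 to 0.725 m from the base axis. Payload 4.3 kg.
Tool frame: the origin (TCP) lies midway between the tips of the shut fingers; the grasp point (between the pads) lies 19 mm behind it (grip_point_offset is the z of the grasp point in the tool frame, in m); z points along the fingers, y is the line along which they close (so a half turn about z gives the same grasp; the last joint's range is limited). The gripper opens to 85 mm and grips with 20 to 120 N. Pads are 22 mm wide; open, the fingers measure 114 mm over their backs; the gripper's body (76 mm by 85 mm) begins 54 mm behind the grasp point. The pads swing forward as they close: fully open they stand 13 mm farther back than shut.
Start: joints at [70.514, 21.618, 4.641, 73.018, 0, 83.68], TCP at [0.131, 0.56, 0.231] pointing down, gripper open.
Joint ranges: [-156.06, 156.06], [-48.1, 94.91], [-58.44, 69.94], [-101.28, 121.22], [-78.64, 73.56], [-180, 180]. Speed limits (degrees/s): [147.25, 147.25, 180, 180, 180, 180].

### API

Orientations are given as [roll, pitch, yaw] about the fixed x, y, z axes, in that order (R = Rz(yaw) Ry(pitch) Rx(roll)).
In Python, from rig import * gives the robot as it stands.
- The arm moves only by the tool arm_command, never from a script. Its argument "series" is a list of rows, each a list of 7 numbers: the turn, a rotation vector about the tool's x, y, z in degrees, then the shift along the tool's x, y, z in cm, then the opening in per cent of the stroke, from 0 (shut) to 100 (fully open). A call has 1 to 20 rows; each row shifts and turns the commanded pose from where the row before left it, along the tool's axes as they then stand; what a row does not reach is not made up. A row lasts 1/8 s, in which the tool goes at most 62.5 mm and 10.7 degrees, less where a joint would pass 70% of its speed; a pose out of reach is approached as far as the arm can. A call with a gripper value outside its range is refused whole. The fingers move at their own pace and stop on an object; "squeeze" is the grip in N (left out, the last holds). Time passes only in rows, so rows that do not move let the fingers close. It gives the time, the measured TCP pose, the force, the opening and the grip force at its end, in the units of the state.
- get_obs(): the state, without advancing time (a new reading comes with each control period).
- snapshot(name): name is "scene" or "top" or "wrist"; returns a dict with "frame" (420x560x3 uint8, red, green, blue), "z_map" (420x560 float32, m along the optical axis (not along the pixel's ray), 0 where there is no reading), "camera_matrix" (3x3 intrinsics, pixels), "R" (3x3) and "t" (3): a world point X has camera coordinates R X + t. Camera axes: x right, y down, z forward; pixel columns grow to the right and rows downward; lengths in m; the calibration is good to about 2 mm. A picture is of the moment at which its call begins.
- job_done(): hands the job in; it is judged then, once.
Trained networks look in a picture, given as the dict that the camera call returned (one of the last four; its "shot" number tells which), for a name from the list of things; names that differ only in an ending like _2 or _b are one class to them, and where a whole thing is asked for, a point or a joint stands for the part that bears it (a point fixed in the world has none). Each returns a list of dicts, best first, with "score" (0 to 1); they miss things now and then, are a little off and sometimes report something else, mostly with a low value. They report only what shows in the picture. A call takes as long as a camera call. They do not tell look-alikes from the thing itself.
- search_frame(picture, target): "at" ([column, row] in pixels, amid what is visible of it).
- spot_point(picture, target): "at" ([column, row] in pixels: a listed point, or the origin of a listed thing).
The state is a dict: "time": time; "joints": joint angles; "dq": joint speeds; "joint_torque": joint torques, N m; "position": TCP position; "tool_rot": TCP orientation; "contact_force": force on the tool from outside, world axes, zero at the start; "moment": the same for the moment, N m; "grip_width": finger opening in m; "grip_force": force on a finger pad.
Only numpy, scipy, OpenCV 4.12 (cv2) and the standard library are available. Lean on these libraries where they do the work, as an engineer would, in place of code of your own. Each camera call takes 0.05 s, during which the arm holds its last target. There are 200 camera calls.

### The job

Lift the tan leather belt case up off its hook on the drying stand and hold it upright and still, mid-height level with the lens and about 15 cm in front of it, to show the inspection camera its sides squarely one after the other, about a second each: first the red painted edge, then the front with the brass snap, then the blue painted edge. Then stand it upright on the floor of the grey tray, setting it down rather than dropping it, and let go. Leave the dark brown case hanging and the black case in the tray standing where they are.

Things in the scene. Friction and masses are not known exactly. Their poses are not given: they have to be found in the camera images.
- tan_case: rigid tan leather belt case, upright box 40 (x) x 48 (y) x 135 (z) mm, 140 g. Origin: centre of its underside; z up. Its -x side is the front (darker flap, round brass snap); +y side: red painted edge; -y side: blue painted edge. It hangs upright, underside 46 mm above the table; its top 55 mm stand free above the stand and can be gripped from above across the 40 or the 48 mm.
- tan_bail (a point): middle of the cross bar of the tan case's brass bail (6 mm wire, 40 mm wide) behind the case: 40 mm along x and 61 mm up from the case's origin, 17 mm gap to the back. The case hangs by it on two upturned prongs; raise it 25 mm or more to clear them
- tan_mid (a point): the middle of the tan case, 67.5 mm above its underside; axes as the case's
- brown_case: a hard belt case of the same build as tan_case (same size, origin, axes, bail and red and blue edges), but dark brown; it hangs on the other place of the stand
- black_case: a hard belt case of the same build as tan_case (same size, origin, axes, bail and red and blue edges), but black; it stands in the tray, near the tray's -y end
- stand: fixed drying stand; origin under its grey base (150 x 250 x 12 mm), z up. Plywood panel 230 mm wide, 112 mm high, face at x = 0 looking to -x. Two hanging places at y = -70 and +70 mm; either may hold the tan case. At each, two 7 mm steel prongs come 16.5 mm out at z = 100 mm and turn up to 124 mm. A hanging case's origin is at x = -50 mm, its front to -x
- lens (a point): centre of the front of the inspection camera's black lens (in a white ring light 68 mm across, white 70 mm head on a post), 180 mm above the table. The camera looks along this frame's -x axis: +x points from the shown case to the camera; z up
- tray_in (a point): centre of the inner floor of the fixed grey tray, inside 150 (x) x 220 (y) mm, walls 5 mm thick, rim 22 mm above the table, floor 5 mm above the table; z up. The end with +y is free
Not all that is in view belongs to the job. Of the things that look like the tan_case, the middle-sized one is meant.

How it is judged (in metres and radians):
On the way, in this order (a step that is already met when the one before it is completed fails the run):
1. red edge of the held tan case shown: still 0.5 s, upright to 0.25 rad, square to the lens to 0.4 rad, its middle 90 to 220 mm before the lens and within 45 mm of its axis sideways and in height (x of tan_mid in the frame of lens between -0.22 and -0.09 m and y of tan_mid in the frame of lens between -0.045 and 0.045 m and z of tan_mid in the frame of lens between -0.045 and 0.045 m and angle between the y axis of tan_case and the x axis of lens, either way round below 0.4 rad and angle between tan_case's own z axis and vertical below 0.25 rad and contact force between the fingers and tan_case above 0.5 N and linear speed of tan_case below 0.04 m/s and angular speed of tan_case below 0.3 rad/s and y of lens in the frame of tan_case above 0.05 m), for 0.5 s.
2. then its front with the brass snap, likewise (x of tan_mid in the frame of lens between -0.22 and -0.09 m and y of tan_mid in the frame of lens between -0.045 and 0.045 m and z of tan_mid in the frame of lens between -0.045 and 0.045 m and angle between the x axis of tan_case and the x axis of lens, either way round below 0.4 rad and angle between tan_case's own z axis and vertical below 0.25 rad and contact force between the fingers and tan_case above 0.5 N and linear speed of tan_case below 0.04 m/s and angular speed of tan_case below 0.3 rad/s and x of lens in the frame of tan_case below -0.05 m), for 0.5 s.
3. then its blue edge, likewise (x of tan_mid in the frame of lens between -0.22 and -0.09 m and y of tan_mid in the frame of lens between -0.045 and 0.045 m and z of tan_mid in the frame of lens between -0.045 and 0.045 m and angle between the y axis of tan_case and the x axis of lens, either way round below 0.4 rad and angle between tan_case's own z axis and vertical below 0.25 rad and contact force between the fingers and tan_case above 0.5 N and linear speed of tan_case below 0.04 m/s and angular speed of tan_case below 0.3 rad/s and y of lens in the frame of tan_case below -0.05 m), for 0.5 s.
At the end, for the whole second after the job is handed in: The tan case stands upright (within 0.1 rad), at rest, on the tray's floor (within 5 mm; origin within 60 mm in x and 95 mm in y of the tray's centre). The brown case hangs and the black case stands upright (0.1 rad), each within 25 mm of where it was (x of tan_case in the frame of tray_in between -0.06 and 0.06 m and y of tan_case in the frame of tray_in between -0.095 and 0.095 m and z of tan_case in the frame of tray_in between -0.004 and 0.005 m and angle between each of tan_case, black_case's own z axis and vertical below 0.1 rad and linear speed of tan_case below 0.02 m/s and distance of each of brown_case, black_case from where it was at the start of the episode below 0.025 m); the robot touches nothing.
It fails at once if the brown or the black case is moved by more than 25 mm (distance of any of brown_case, black_case from where it was at the start of the episode above 0.025 m).
It fails at once if the tan case is dropped or thrown (faster than 0.35 m/s, not held, over 20 mm above the tray floor) (contact force between the fingers and tan_case below 0.1 N and linear speed of tan_case above 0.35 m/s and z of tan_case in the frame of tray_in above 0.02 m).
It also fails if it takes over 58 s, if anything falls off the work surface, if the arm or the gripper's body presses on something with over 40 N, if the wrist force passes 120 N, or if a joint passes its speed limit or range.

## Working session

There is one attempt and no reset: what is moved stays moved. The work goes in short steps, Python scripts to look and compute and a tool call to move; the robot and the scene stay as the last step left them, time stands still between calls to the robot, and variables do not carry over. Pictures are saved under pics/ and viewed, at most 10 in all, crops included, and the job is handed in when it is done.

Besides the shell and the picture viewer there is one more tool, called after "Request:" by a JSON object that holds its "op" and its "data", one argument or row to a line. arm_command: Moves the arm, as the interface text tells. Its arguments: {"type":"object","properties":{"series":{"type":"array","items":{"type":"array","items":{"type":"number"}}},"squeeze":{"type":"number"}},"required":["series"]}

```bash
mkdir -p pics
cat > h.py <<'E'
from rig import *
import numpy as np, cv2
def world(p,u,v,z=None):
    K=np.array(p["camera_matrix"]);R=np.array(p["R"]);t=np.array(p["t"]).ravel()
    d=p["z_map"][int(round(v)),int(round(u))] if z is None else z
    return R.T@(d*np.linalg.solve(K,[u,v,1])-t)
def cloud(p):
    K=np.array(p["camera_matrix"]);R=np.array(p["R"]);t=np.array(p["t"]).ravel()
    v,u=np.mgrid[:420,:560]; d=p["z_map"]
    P=np.stack([(u-K[0,2])/K[0,0]*d,(v-K[1,2])/K[1,1]*d,d],-1)
    W=(P-t)@R; W[d==0]=np.nan
    return W
def save(p,n): cv2.imwrite(f"pics/{n}.png",p["frame"][:,:,::-1])
E
python3 - <<'E'
from h import *
for n in ("scene","top"):
    p=snapshot(n); save(p,n+"1")
    print(n,"cam",np.round(-np.array(p["R"]).T@np.array(p["t"]).ravel(),3))
    for k in ("tan_case","brown_case","black_case","stand","lens","tray_in"):
        for f in (search_frame,spot_point):
            try:
                for d in f(p,k)[:4]: print(k,f.__name__,round(d["score"],2),np.round(d["at"]),np.round(world(p,*d["at"]),3))
            except Exception as e: print(k,f.__name__,e)
print(get_obs())
E
```

```text
scene cam [1.044 0.472 1.145]
tan_case call 0.85 [206. 160.] [ 0.507 -0.196  0.153]
tan_case call 0.83 [245. 148.] [ 0.358 -0.187  0.072]
tan_case call 0.95 [243. 155.] [ 0.367 -0.191  0.045]
tan_case call 0.8 [209. 174.] [ 0.508 -0.193  0.094]
tan_case call 0.59 [219. 142.] [ 0.359 -0.295  0.029]
brown_case call 0.86 [175. 134.] [ 0.487 -0.332  0.151]
brown_case call 0.88 [183. 151.] [ 0.477 -0.329  0.069]
black_case call 0.9 [294. 218.] [0.492 0.092 0.116]
black_case call 0.4 [207. 160.] [ 0.504 -0.191  0.155]
black_case call 0.97 [294. 231.] [0.499 0.097 0.068]
stand call 0.72 [183. 180.] [ 0.541 -0.272  0.039]
stand call 0.93 [183. 184.] [ 0.545 -0.273  0.024]
stand call 0.58 [305. 250.] [0.499 0.137 0.006]
lens call 0.75 [429. 305.] [0.514 0.477 0.151]
lens call 0.91 [423. 277.] [0.488 0.435 0.195]
lens call 0.52 [197. 174.] [ 0.532 -0.213  0.105]
tray_in call 0.83 [310. 258.] [0.51  0.161 0.009]
tray_in call 0.61 [306. 251.] [0.499 0.139 0.004]
tray_in call 0.56 [196. 170.] [ 0.525 -0.22   0.111]
top cam [0.413 0.041 1.181]
tan_case call 0.85 [432. 270.] [ 0.346 -0.289  0.188]

[... 823 characters left out ...]
.] [ 0.529 -0.22   0.109]
{'time': 1.3, 'joints': array([7.05138986e+01, 2.16181301e+01, 4.63947313e+00, 7.30172851e+01,
       5.39056746e-04, 8.36803393e+01]), 'dq': array([-0.0228622 ,  0.02369938,  0.0540473 , -0.05367937, -0.02349541,
        0.00785929]), 'joint_torque': array([-1.35197056e-04, -4.63522553e+01,  2.70152307e+01,  5.55617535e-04,
       -1.32154128e-04,  1.04463638e-06]), 'position': array([0.13097365, 0.55991288, 0.23131499]), 'tool_rot': array([ 1.79995907e+02, -8.91097257e-05,  1.66833559e+02]), 'contact_force': array([-0.05842905,  0.03043001, -0.35881634]), 'moment': array([ 0.01387476, -0.00316018,  0.03340329]), 'grip_force': 0.0, 'grip_width': 0.0850124690984534}
```

View pics/scene1.png

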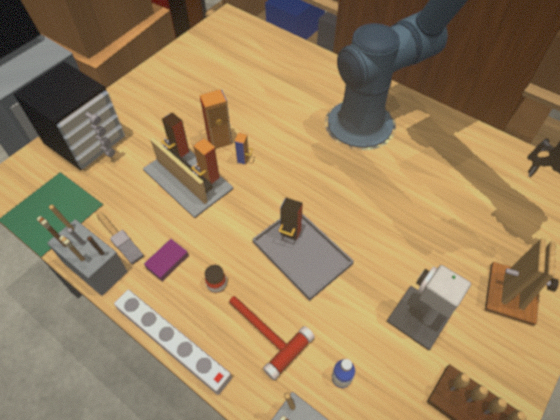

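View pics/top1.png

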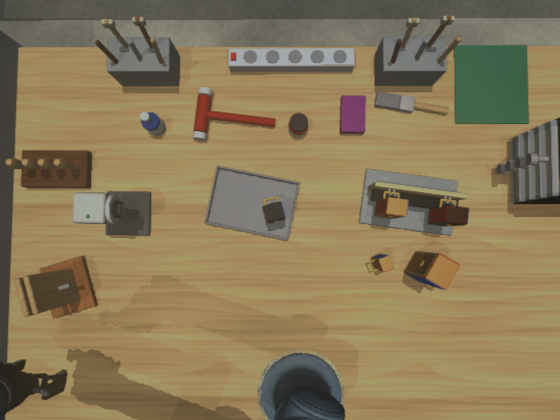

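Both pictures agree. The tan case hangs on the stand at scene (206,160) / top (393,206), with the brown one beside it at top (450,215). The large (432,270) and small (380,262) look-alikes stand in front of the stand. The camera head at top (90,208) looks toward -y, and the tray is at top (252,203) with the black case at (274,210).

Run:
```python
from h import *
def rect(W,m,name):
    c=cv2.connectedComponentsWithStats(m.astype(np.uint8))
    i=1+np.argmax(c[2][1:,4]); q=W[c[1]==i]
    r=cv2.minAreaRect((q[:,:2]*1000).astype(np.float32)); print(name,len(q),"c",np.round(np.median(q,0),4),r); return q
for n in ("top","scene"):
    p=snapshot(n);W=cloud(p);x,y,z=W[...,0],W[...,1],W[...,2]
    box=lambda a,b,c,d:(x>a)&(x<b)&(y>c)&(y<d)
    print(n)
    rect(W,box(.43,.53,-.25,-.14)&(z>.17)&(z<.195),"tan top")
    rect(W,box(.41,.53,-.40,-.27)&(z>.17)&(z<.195),"brown top")
    rect(W,box(.40,.60,-.46,-.1)&(z>.104)&(z<.118),"panel top")
    rect(W,box(.42,.62,-.46,-.1)&(z>.005)&(z<.02),"base")
    rect(W,box(.40,.60,.36,.6)&(z>.20)&(z<.23),"cam head")
    rect(W,box(.40,.60,.3,.6)&(z>.004)&(z<.03),"cam base")
    rect(W,box(.36,.65,-.02,.30)&(z>.002)&(z<.012),"tray floor")
    rect(W,box(.36,.65,-.02,.30)&(z>.004)&(z<.035),"tray")
    rect(W,box(.42,.55,.03,.13)&(z>.125)&(z<.16),"black top")
    q=W[box(.30,.42,-.36,-.24)&(z>.05)]; print("large zmax",np.nanpercentile(q[:,2],98),np.nanmax(W[box(.4,.6,.36,.55)][:,2]))
    save({"frame":cv2.resize(p["frame"][170:250,70:170] if n=="top" else p["frame"][250:350,370:480],None,fx=5,fy=5)},n+"cam")
```

```text
top
tan top 392 c [ 0.4905 -0.2116  0.1804] ((489.908203125, -212.6787109375), (50.300846099853516, 41.00617218017578), 81.71188354492188)
brown top 401 c [ 0.4707 -0.3493  0.1804] ((471.5777587890625, -351.33380126953125), (51.193748474121094, 41.16093826293945), 82.9605712890625)
panel top 674 c [ 0.5315 -0.2977  0.1116] ((502.5667419433594, -285.0215148925781), (229.97976684570312, 83.50141906738281), 82.30459594726562)
base 2627 c [ 0.5059 -0.2823  0.0125] ((518.3054809570312, -286.939208984375), (255.40896606445312, 157.31703186035156), 82.7003402709961)
cam head 1183 c [0.4822 0.4812 0.2149] ((482.2905578613281, 478.3260498046875), (96.47139739990234, 69.85433197021484), 88.54460906982422)
cam base 1542 c [0.4756 0.4594 0.0147] ((482.205322265625, 474.8268127441406), (126.28144836425781, 126.51087188720703), 1.158187747001648)
tray floor 3762 c [0.5182 0.1468 0.0058] ((512.080078125, 136.02442932128906), (220.69932556152344, 150.63807678222656), 78.71820831298828)
tray 3690 c [0.5183 0.1467 0.0068] ((512.84423828125, 133.88601684570312), (249.12692260742188, 169.56773376464844)
[... 828 characters left out ...]
82.189697265625, 477.5948791503906), (71.50021362304688, 96.50039672851562), 1.9188822507858276)
cam base 1885 c [0.4957 0.4666 0.0136] ((481.0887451171875, 472.92559814453125), (123.92241668701172, 121.3976821899414), 88.3707275390625)
tray floor 3057 c [0.5149 0.1486 0.0052] ((504.3948059082031, 131.0908966064453), (218.43429565429688, 148.64144897460938), 78.80321502685547)
tray 3081 c [0.5181 0.1481 0.0069] ((503.81396484375, 138.18545532226562), (237.61685180664062, 179.353515625), 78.66167449951172)
black top 303 c [0.4819 0.0746 0.139 ] ((479.0861511230469, 72.33723449707031), (42.8818473815918, 50.62279510498047), 15.085576057434082)
large zmax 0.19086179277133708 0.22019775370168587
```

View pics/topcam.png

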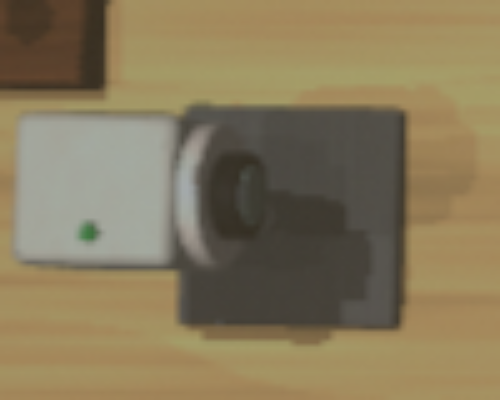

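The lens looks along -y, at about (0.482, 0.427, 0.18). Gripping across the 40 mm with tool yaw ≈ -98° leaves joint 6 enough range for all three views. Next I move over the stand.

Request:
{"op": "arm_command", "data": {
  "series": [
    [0,0,0,-3.84,-2.04,-0.8,100],
    [0,0,0,-3.84,-2.04,-0.8,100],
    [0,0,0,-3.84,-2.04,-0.8,100],
    [0,0,0,-3.84,-2.04,-0.8,100],
    [0,0,0,-3.84,-2.04,-0.8,100],
    [0,0,0,-3.84,-2.04,-0.8,100],
    [0,0,0,-3.84,-2.04,-0.8,100],
    [0,0,0,-2.61,-3.84,0,100],
    [0,0,0,-2.61,-3.84,0,100],
    [0,0,0,-2.61,-3.84,0,100],
    [0,0,0,-2.61,-3.84,0,100],
    [0,0,0,-2.61,-3.84,0,100],
    [0,0,0,-2.61,-3.84,0,100],
    [0,0,0,-1.43,-4.24,0,100],
    [0,0,0,-1.43,-4.24,0,100],
    [0,0,0,-1.43,-4.24,0,100],
    [0,0,0,-1.43,-4.24,0,100],
    [0,0,0,-1.43,-4.24,0,100],
    [0,0,0,-1.43,-4.24,0,100],
    [0,0,0,-1.43,-4.24,0,100]
  ]
}}

```text
time: 3.9
position: [0.4901, -0.2137, 0.2874]
tool_rot: [180.0, 0.0, 166.8]
contact_force: [0.0, 0.5, 0.6]
grip_width: 0.0852
grip_force: 0.0
```

Request:
{"op": "arm_command", "data": {
  "series": [
    [0,0,-8,0,0,0,100],
    [0,0,-8,0,0,0,100],
    [0,0,-8,0,0,0,100],
    [0,0,-8,0,0,0,100],
    [0,0,-8,0,0,0,100],
    [0,0,-8,0,0,0,100],
    [0,0,-8,0,0,0,100],
    [0,0,-8,0,0,0,100],
    [0,0,-8,0,0,0,100],
    [0,0,-8,0,0,0,100],
    [0,0,-8,0,0,0,100],
    [0,0,-7,0,0,0,100],
    [0,0,0,0,0,0,100],
    [0,0,0,0,0,0,100]
  ]
}}

```text
time: 5.65
position: [0.4901, -0.2122, 0.2873]
tool_rot: [-180.0, 0.0, -98.3]
contact_force: [-0.4, -0.4, -0.2]
grip_width: 0.0853
grip_force: 0.0
```

Run:
```python
from h import *
o=get_obs();print(o["time"],o["joints"],o["position"],o["tool_rot"])
p=snapshot("wrist");save(p,"wrist1");W=cloud(p);x,y,z=np.moveaxis(W,-1,0)
m=(x>.43)&(x<.54)&(y>-.26)&(y<-.16)&(z>.17)&(z<.195)
q=W[m];print(len(q),np.median(q,0),cv2.minAreaRect((q[:,:2]*1000).astype(np.float32)))
```

```text
5.65 [-3.02210653e+01  1.63141796e+01  5.36914101e+00  7.90499163e+01
  6.46981097e-03 -1.11957091e+02] [ 0.49006947 -0.21217163  0.2873145 ] [-1.79992902e+02  4.11407331e-03 -9.82639737e+01]
3106 [ 0.4876708  -0.21776018  0.18110106] ((487.5466003417969, -215.4586181640625), (49.79771423339844, 41.14625930786133), 81.91829681396484)
```

View pics/wrist1.png

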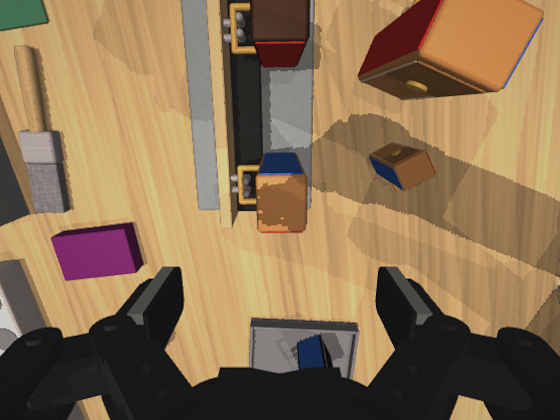

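The wrist view confirms the tan case at (282,203), its blue edge towards the brown case and the bail on its panel side. Now I descend and grip.

Request:
{"op": "arm_command", "data": {
  "series": [
    [0,0,0,0,0,3.0,100],
    [0,0,0,0,0,3.0,100],
    [0,0,0,0,0,3.0,100],
    [0,0,0,0,0,3.0,100],
    [0,0,0,0,0,2.0,100],
    [0,0,0,0,0,1.1,100],
    [0,0,0,0,0,0,100],
    [0,0,0,0,0,0,60],
    [0,0,0,0,0,0,50],
    [0,0,0,0,0,0,40],
    [0,0,0,0,0,0,30],
    [0,0,0,0,0,0,30],
    [0,0,0,0,0,0,30],
    [0,0,0,0,0,0,30],
    [0,0,0,0,0,0,30]
  ],
  "squeeze": 50
}}

```text
time: 7.58
position: [0.4897, -0.2121, 0.1371]
tool_rot: [180.0, -0.0, -98.2]
contact_force: [-3.7, 0.3, 6.7]
grip_width: 0.0394
grip_force: 51.4
```

Request:
{"op": "arm_command", "data": {
  "series": [
    [0,0,0,0,0,-0.5,20],
    [0,0,0,0,0,-1.0,20],
    [0,0,0,0,0,-1.0,20],
    [0,0,0,0,0,-1.0,20],
    [0,0,0,0,0,-1.5,20],
    [0,0,0,0,0,-2.0,20],
    [0,0,0,0,0,-2.0,20],
    [0,0,0,0,0,-2.0,20],
    [0,0,0,0,0,-2.0,20],
    [0,0,0,0,0,-1.0,20],
    [0,0,0,0,0,0,20],
    [0,0,0,0,0,0,20]
  ]
}}

```text
time: 9.07
position: [0.4897, -0.212, 0.2755]
tool_rot: [179.9, 0.0, -98.2]
contact_force: [-0.4, 0.2, -0.7]
grip_width: 0.0393
grip_force: 50.9
```

Run:
```python
from h import *
o=get_obs();print(o["time"],o["position"],o["tool_rot"],o["grip_force"],o["grip_width"])
p=snapshot("scene");save({"frame":cv2.resize(p["frame"][90:250,130:350],None,fx=3,fy=3)},"lift")
```

```text
9.075 [ 0.4897117  -0.21196131  0.27554777] [ 1.79932947e+02  3.29520848e-02 -9.81673505e+01] 50.93398153781891 0.03927109755023555
```

View pics/lift.png

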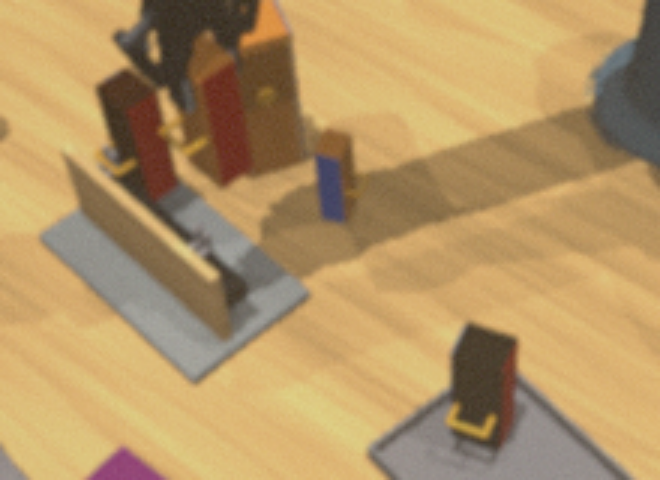

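Lifted cleanly: the tan case hangs upright in the fingers and the brown case stays on its hook. Next I go to the show position, red edge to the lens.

Request:
{"op": "arm_command", "data": {
  "series": [
    [0,0,0,-2,0.32,0,20],
    [0,0,0,-3.5,0.57,0,20],
    [0,0,0,-4,0.64,0,20],
    [0,0,0,-4,0.64,0,20],
    [0,0,0,-4,0.64,0,20],
    [0,0,0,-4,0.64,0,20],
    [0,0,0,-4,0.64,0,20],
    [0,0,0,-4,0.64,0,20],
    [0,0,0,-4,0.64,0,20],
    [0,0,0,-4,0.64,0,20],
    [0,0,0,-4,0.64,0,20],
    [0,0,0,-3.5,0.57,0,20],
    [0,0,0,-2,0.32,0,20],
    [0,0,0,-1,0.17,0,20],
    [0,0,-4,0,0,0,20],
    [0,0,-4,0,0,0,20],
    [0,0,0,0,0,2.5,20],
    [0,0,0,0,0,2.5,20],
    [0,0,0,0,0,1.5,20],
    [0,0,0,0,0,0.7,20]
  ]
}}

```text
time: 11.62
position: [0.4815, 0.2733, 0.2035]
tool_rot: [179.9, -0.0, -90.2]
contact_force: [0.5, -0.1, -1.9]
grip_width: 0.0395
grip_force: 51.0
```

Run:
```python
from h import *
o=get_obs();print(o["time"],o["joints"],o["position"],o["tool_rot"],o["grip_force"])
p=snapshot("scene");f1=p["frame"][180:350,250:500]
for d in spot_point(p,"lens")[:2]+spot_point(p,"tan_case")[:3]: print(d,world(p,*d["at"]))
q=snapshot("top");f2=q["frame"][130:300,60:310]
W=cloud(q);z=W[...,2];m=(z>.235)&(z<.255)&(W[...,1]>.2)&(W[...,1]<.36)
print(np.nanmedian(W[m],0),m.sum())
W=cloud(q);m=(abs(W[...,0]-.482)<.02)&(W[...,1]>.38)&(W[...,1]<.46)&(z>.15)
print("lens min y",np.percentile(W[m][:,1],[1,5,20]))
save({"frame":cv2.resize(np.vstack([f1,f2]),None,fx=1.7,fy=1.7)},"show1")
```

```text
11.625 [ 2.30136809e+01  1.96871215e+01 -2.29434746e+00  6.80949328e+01
 -5.66537706e-03 -6.67776102e+01] [0.48153527 0.27327551 0.20354879] [ 1.79932022e+02 -3.53316274e-02 -9.02086842e+01] 51.021888256073
{'at': [419.3, 273.3], 'score': 0.59} [ 0.36843048  0.41492083 -0.00049243]
{'at': [354.7, 252.2], 'score': 0.85} [0.50086552 0.27542674 0.15060799]
{'at': [246.3, 159.5], 'score': 0.77} [ 0.35358971 -0.19085155  0.01355251]
{'at': [219.9, 138.9], 'score': 0.65} [ 0.35525081 -0.29415011  0.03964158]
[0.4788475  0.2546851  0.24775207] 145Traceback (most recent call last):
  File "<stdin>", line 9, in <module>
    return _quantile_unchecked(
        a, q, axis, out, overwrite_input, method, keepdims, weights)
    return _ureduce(a,
                    func=_quantile_ureduce_func,
    ...<5 lines>...
                    overwrite_input=overwrite_input,
                    method=method)
    r = func(a, **kwargs)
    result = _quantile(arr,
                       quantiles=q,
    ...<2 lines>...
                       out=out,
                       weights=wgt)
    slices_having_nans = np.isnan(arr[-1, ...])
                                  ~~~^^^^^^^^^
IndexError: index -1 is out of bounds for axis 0 with size 0
```

Request:
{"op": "arm_command", "data": {
  "series": [
    [0,0,0,0,0,0,20],
    [0,0,0,0,0,0,20],
    [0,0,0,0,0,0,20],
    [0,0,0,0,0,0,20],
    [0,0,0,0,0,0,20],
    [0,0,0,0,0,0,20],
    [0,0,0,0,0,0,20],
    [0,0,0,0,0,0,20],
    [0,0,0,0,0,0,20],
    [0,0,0,0,0,0,20]
  ]
}}

```text
time: 13.08
position: [0.4819, 0.2739, 0.2043]
tool_rot: [180.0, 0.0, -90.2]
contact_force: [-0.9, -0.5, -1.5]
grip_width: 0.0398
grip_force: 51.0
```

Run:
```python
from h import *
p=snapshot("scene");f1=p["frame"][180:350,250:500]
q=snapshot("top");f2=q["frame"][130:300,60:310]
W=cloud(p);x,y,z=np.moveaxis(W,-1,0);R,G,B=np.moveaxis(p["frame"].astype(int),-1,0)
m=(x>.4)&(x<.56)&(y>.2)&(y<.36)&(z>.08)&(z<.26)&(R>1.6*G)&(R>60)
print("case",m.sum(),np.nanpercentile(W[m],[5,50,95],axis=0))
m=(x>.42)&(x<.54)&(y>.37)&(y<.46)&(z>.14)&(z<.24)
print("camfront",m.sum(),np.nanpercentile(W[m],[2,50,98],axis=0))
save({"frame":cv2.resize(np.vstack([f1,f2]),None,fx=1.7,fy=1.7)},"show1")
```

```text
case 123 [[0.47451898 0.29417376 0.13801702]
 [0.48734829 0.29567481 0.20243512]
 [0.49854339 0.29629129 0.24693975]]
camfront 443 [[0.45347303 0.42865791 0.15775373]
 [0.49330416 0.44811609 0.20425744]
 [0.51478367 0.45957152 0.21654404]]
```

View pics/show1.png

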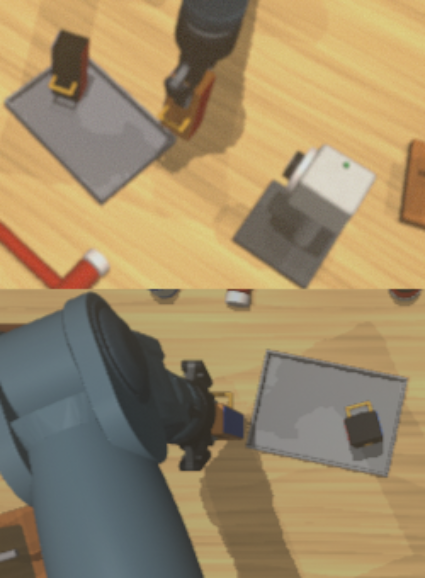

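The red edge faces the lens squarely about 15 cm in front of it, upright. Now I turn to the front.

Request:
{"op": "arm_command", "data": {
  "series": [
    [0,0,4,0,0,0,20],
    [0,0,8,0,0,0,20],
    [0,0,9,0,0,0,20],
    [0,0,9,0,0,0,20],
    [0,0,9,0,0,0,20],
    [0,0,9,0,0,0,20],
    [0,0,9,0,0,0,20],
    [0,0,9,0,0,0,20],
    [0,0,9,0,0,0,20],
    [0,0,8,0,0,0,20],
    [0,0,5,0,0,0,20],
    [0,0,2,0,0,0,20],
    [0,0,0,0,0,0,20],
    [0,0,0,0,0,0,20],
    [0,0,0,0,0,0,20],
    [0,0,0,0,0,0,20],
    [0,0,0,0,0,0,20],
    [0,0,0,0,0,0,20],
    [0,0,0,0,0,0,20],
    [0,0,0,0,0,0,20]
  ]
}}

```text
time: 15.68
position: [0.4819, 0.2739, 0.2043]
tool_rot: [180.0, 0.0, 179.8]
contact_force: [-0.0, 0.5, -1.4]
grip_width: 0.0396
grip_force: 51.2
```

Run:
```python
from h import *
o=get_obs();print(o["time"],o["joints"],o["position"],o["tool_rot"])
p=snapshot("scene");f1=p["frame"][180:350,250:500]
q=snapshot("wrist")["frame"]
save({"frame":np.vstack([cv2.resize(f1,(400,272)),cv2.resize(q,(400,300))])},"show2")
```

```text
15.675 [ 2.30537662e+01  1.96695964e+01 -2.20257669e+00  6.81213593e+01
  3.92942951e-03  2.32197833e+01] [0.48192158 0.27391471 0.2043303 ] [1.79993839e+02 4.39446880e-03 1.79833983e+02]
```

View pics/show2.png

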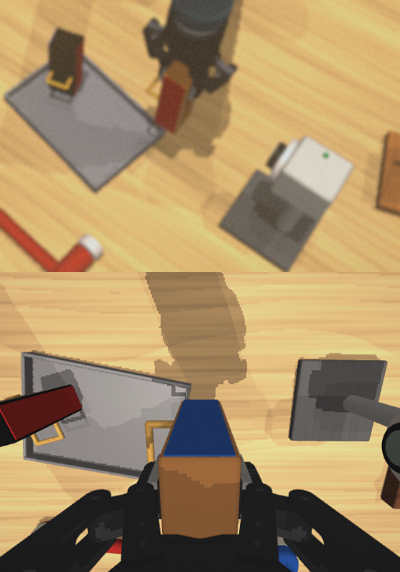

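The front faces the camera, with the bail behind and the case upright. I hold a bit longer, then turn to blue.

Request:
{"op": "arm_command", "data": {
  "series": [
    [0,0,0,0,0,0,20],
    [0,0,0,0,0,0,20],
    [0,0,4,0,0,0,20],
    [0,0,8,0,0,0,20],
    [0,0,9,0,0,0,20],
    [0,0,9,0,0,0,20],
    [0,0,9,0,0,0,20],
    [0,0,9,0,0,0,20],
    [0,0,9,0,0,0,20],
    [0,0,9,0,0,0,20],
    [0,0,9,0,0,0,20],
    [0,0,8,0,0,0,20],
    [0,0,5,0,0,0,20],
    [0,0,2,0,0,0,20],
    [0,0,0,0,0,0,20],
    [0,0,0,0,0,0,20],
    [0,0,0,0,0,0,20],
    [0,0,0,0,0,0,20],
    [0,0,0,0,0,0,20],
    [0,0,0,0,0,0,20]
  ]
}}

```text
time: 18.27
position: [0.4819, 0.2739, 0.2043]
tool_rot: [-180.0, -0.0, 89.8]
contact_force: [0.1, -0.6, -2.1]
grip_width: 0.0394
grip_force: 51.2
```

Request:
{"op": "arm_command", "data": {
  "series": [
    [0,0,0,0,0,0,20],
    [0,0,0,0,0,0,20],
    [0,0,0,0,0,0,20],
    [0,0,0,0,0,0,20],
    [0,0,0,0,0,0,20]
  ]
}}

```text
time: 18.9
position: [0.4819, 0.2739, 0.2043]
tool_rot: [180.0, -0.0, 89.8]
contact_force: [-0.4, -0.4, -0.7]
grip_width: 0.0392
grip_force: 51.2
```

Run:
```python
from h import *
o=get_obs();print(o["time"],o["joints"],o["position"],o["tool_rot"],o["grip_force"])
p=snapshot("scene")
for d in spot_point(p,"tan_case")[:3]: print(d)
W=cloud(p);x,y,z=np.moveaxis(W,-1,0);R,G,B=np.moveaxis(p["frame"].astype(int),-1,0)
m=(x>.4)&(x<.56)&(y>.2)&(y<.36)&(z>.08)&(z<.26)&(B>1.3*R)&(B>50)
print("blue",m.sum(),np.nanpercentile(W[m],[5,50,95],axis=0))
```

```text
18.9 [ 2.30556073e+01  1.96725503e+01 -2.20053392e+00  6.81222258e+01
  3.49895715e-03  1.13220063e+02] [0.48192201 0.27393158 0.20431557] [ 1.79997069e+02 -5.06462293e-03  8.98355449e+01] 51.18353605270386
{'at': [218.9, 141.1], 'score': 0.94}
{'at': [355.3, 252.3], 'score': 0.75}
{'at': [244.3, 160.3], 'score': 0.64}
blue 48 [[0.47844097 0.30042192 0.14830486]
 [0.48540491 0.3009177  0.19674642]
 [0.49226557 0.30126586 0.23959133]]
```

Blue edge shown. Moving over the free tray end and lowering.

Request:
{"op": "arm_command", "data": {
  "series": [
    [0,0,0,-0.8,0.3,0,20],
    [0,0,0,-1.8,0.8,0,20],
    [0,0,0,-2.0,0.85,0,20],
    [0,0,0,-2.0,0.85,0,20],
    [0,0,0,-1.8,0.8,0,20],
    [0,0,0,-0.8,0.3,0,20],
    [0,0,0,0,0,1,20],
    [0,0,0,0,0,2,20],
    [0,0,0,0,0,2,20],
    [0,0,0,0,0,2,20],
    [0,0,0,0,0,1.5,20],
    [0,0,0,0,0,1,20],
    [0,0,0,0,0,0.4,20],
    [0,0,0,0,0,0,20],
    [0,0,0,0,0,0,20]
  ]
}}

```text
time: 20.88
position: [0.5212, 0.1819, 0.106]
tool_rot: [179.9, -0.0, 89.8]
contact_force: [0.7, -0.8, -2.1]
grip_width: 0.0394
grip_force: 51.2
```

Run:
```python
from h import *
o=get_obs();print(o["time"],o["position"],o["tool_rot"],o["contact_force"])
p=snapshot("scene");W=cloud(p);x,y,z=np.moveaxis(W,-1,0)
f=p["frame"][150:310,230:390];save({"frame":cv2.resize(f,None,fx=3.5,fy=3.5)},"place")
```

```text
20.875 [0.52124126 0.18193016 0.10597553] [ 1.79924568e+02 -2.37783122e-02  8.98314759e+01] [ 0.66120466 -0.82265505 -2.1061257 ]
```

View pics/place.png

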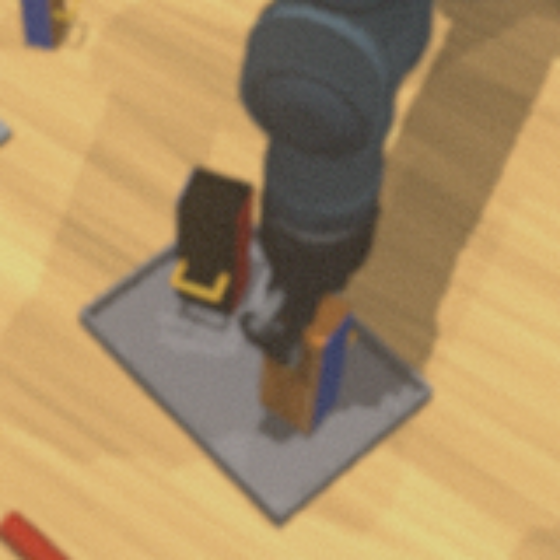

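The tan case is upright above the free tray end, clear of the black case. I lower it gently to contact.

Request:
{"op": "arm_command", "data": {
  "series": [
    [0,0,0,0,0,0.3,20],
    [0,0,0,0,0,0.2,20],
    [0,0,0,0,0,0.2,20],
    [0,0,0,0,0,0.1,20],
    [0,0,0,0,0,0,20],
    [0,0,0,0,0,0,20]
  ]
}}

```text
time: 21.68
position: [0.5207, 0.1818, 0.0974]
tool_rot: [180.0, -0.0, 89.8]
contact_force: [0.1, -0.3, -1.0]
grip_width: 0.0396
grip_force: 51.2
```

Request:
{"op": "arm_command", "data": {
  "series": [
    [0,0,0,0,0,0.1,20],
    [0,0,0,0,0,0,20],
    [0,0,0,0,0,0,20]
  ]
}}

```text
time: 22.05
position: [0.5209, 0.1819, 0.0968]
tool_rot: [180.0, -0.0, 89.8]
contact_force: [-1.2, 0.1, 4.9]
grip_width: 0.0397
grip_force: 51.6
```

Request:
{"op": "arm_command", "data": {
  "series": [
    [0,0,0,0,0,0,50],
    [0,0,0,0,0,0,60],
    [0,0,0,0,0,0,75],
    [0,0,0,0,0,0,90],
    [0,0,0,0,0,0,90],
    [0,0,0,0,0,0,90],
    [0,0,0,0,0,-0.5,90],
    [0,0,0,0,0,-1.5,90],
    [0,0,0,0,0,-3,90],
    [0,0,0,0,0,-4,90],
    [0,0,0,0,0,-4,90],
    [0,0,0,0,0,-4,90],
    [0,0,0,0,0,-1,90],
    [0,0,0,0,0,0,90],
    [0,0,0,0,0,0,90]
  ],
  "squeeze": 20
}}

```text
time: 23.92
position: [0.5199, 0.1816, 0.2748]
tool_rot: [-179.9, 0.0, 89.8]
contact_force: [0.1, -0.2, -0.5]
grip_width: 0.0772
grip_force: 0.0
```

Run:
```python
from h import *
o=get_obs();print(o["time"],o["position"],o["contact_force"],o["grip_width"])
p=snapshot("scene");save({"frame":cv2.resize(p["frame"][90:310,130:390],None,fx=2.7,fy=2.7)},"end")
W=cloud(p);x,y,z=np.moveaxis(W,-1,0)
for n,a,b,c,d,e,f in (("tan",.46,.58,.13,.23,.13,.16),("black",.42,.55,.03,.12,.13,.16),("brown",.41,.53,-.4,-.27,.17,.195)):
    m=(x>a)&(x<b)&(y>c)&(y<d)&(z>e)&(z<f);print(n,m.sum(),np.median(W[m],0))
```

```text
23.925 [0.51985694 0.18164205 0.2748146 ] [ 0.11563075 -0.15819802 -0.54894062] 0.0771859217502211
tan 326 [0.52476784 0.18605347 0.13931221]
black 256 [0.48342924 0.07200708 0.13980654]
brown 220 [ 0.47314032 -0.34784837  0.17932986]
```

View pics/end.png

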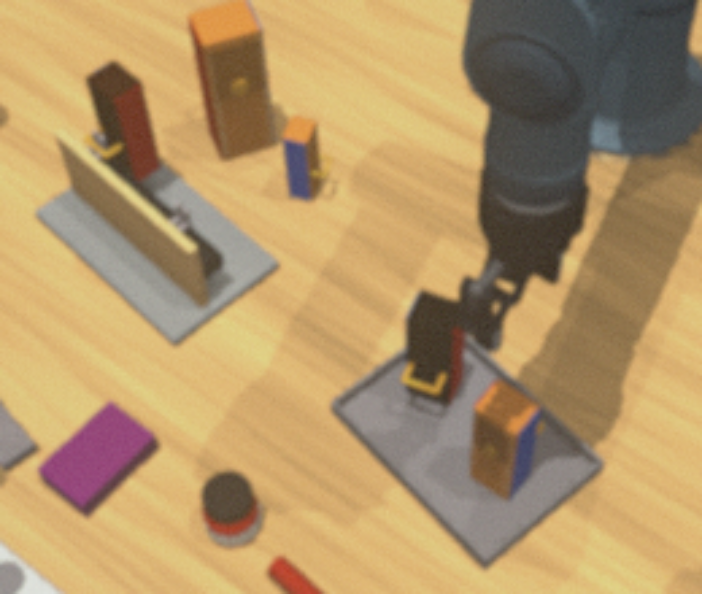

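The tan case stands upright in the tray at (505,440), the black and brown cases have not moved, and the gripper is clear.

```bash
python3 -c "
from rig import *
print(job_done())"
```

```text
the job is handed in; nothing more can be done
None
```

The tan case was shown red edge, front, then blue edge to the camera and now stands released and upright in the tray; the brown and black cases are where they were, and the job is handed in (the hand-in returned no verdict).

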